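# Lock the work-lamp battery into its charger

### The arm

A 6-joint arm with a two-finger parallel gripper is mounted at the origin on the work surface. World frame = base frame: x ahead of the robot, y to its left, z up, the work surface at z = 0. Lengths are in mm, angles in degrees, forces in N, time in s.
With the tool pointing down it reaches from about 375 to 925 mm from the base axis. Payload 5.7 kg.
Tool frame: the origin (TCP) lies midway between the tips of the shut fingers; the grasp point (between the pads) lies 19 mm behind it; z points along the fingers, y is the line along which they close (so a half turn about z gives the same grasp; the last joint's range is limited). The gripper opens to 88 mm and grips with 3 to 60 N. Pads are 20 mm wide; open, the fingers measure 115 mm over their backs; the gripper's body (75 mm by 178 mm) begins 61 mm behind the grasp point.
Start: joints at [-6.595, 20.558, 86.54, -0, 72.909, -6.595], TCP at [599.968, -0.004, 222.623] pointing down, gripper open.
Joint ranges: [-170.27, 170.27], [-57.76, 135], [12.27, 136.19], [-55.21, 235.2], [11.17, 155.16], [-170.74, 170.74]. Speed limits (degrees/s): [136.94, 136.94, 180, 180, 180, 180].

### API

Orientations are given as [roll, pitch, yaw] about the fixed x, y, z axes, in that order (R = Rz(yaw) Ry(pitch) Rx(roll)).
In Python, from bench import status, capture, workorder, find_in, silhouettes, pinpoint gives the robot as it stands.
- The arm moves only by the shell command python3 -m inch 'ROWS' [FORCE]. ROWS is JSON, a list of rows, each an object with "translation": the shift along the world's x, y, z each as a share of 2 cm, from -1 to 1, a list of three; "roll": the turn about the world's z as a share of 10 degrees, from -1 to 1; "jaw": the opening, from 0 (shut) to 1 (fully open). In form: [{"translation": [dx, dy, dz], "roll": roll, "jaw": jaw}, ...]. A call has 1 to 10 rows; each row shifts and turns the commanded pose from where the row before left it; what a row does not reach is not made up. A row lasts 1/8 s, in which the tool goes at most 62.5 mm and 10.7 degrees, less where a joint would pass 70% of its speed; a pose out of reach is approached as far as the arm can. A call with a number of a shift or a turn outside -1 to 1 is refused whole. A call with a gripper value outside its range is refused whole. The fingers move at their own pace and stop on an object; FORCE is the grip in N (left out, the last holds). Time passes only in rows, so rows that do not move let the fingers close. It gives the time, the measured TCP pose, the force, the opening and the grip force at its end, in the units of the state.
- status.get_obs(): the state, without advancing time (a new reading comes with each control period).
- capture(name): name is "scene" or "side" or "wrist"; returns a dict with "frame" (420x560x3 uint8, red, green, blue), "K" (3x3 intrinsics, pixels), "R" (3x3) and "t" (3): a world point X has camera coordinates R X + t. Camera axes: x right, y down, z forward; pixel columns grow to the right and rows downward; lengths in mm; the calibration is good to about 2 mm. The wrist camera is an equidistant fisheye: a pixel r from the principal point sees the ray r / f radians off the axis. A picture is of the moment at which its call begins. There is no depth.
- workorder.hand_in(): hands the job in; it is judged then, once.
Trained networks look in the newest picture that a camera, given by its name, has taken for a name from the list of things; names that differ only in an ending like _2 or _b are one class to them, and where a whole thing is asked for, a point or a joint stands for the part that bears it (a point fixed in the world has none). Each returns a list of dicts, best first, with "conf" (0 to 1); they miss things now and then, are a little off and sometimes report something else, mostly with a low value. They report only what shows in the picture. A call takes as long as a camera call. They do not tell look-alikes from the thing itself.
- find_in(camera, label): "rect" ([left, top, right, bottom] in pixels, round what is visible of it).
- silhouettes(camera, label): "pixels" (420x560 bool, what is visible of it) and "rect" ([left, top, right, bottom] in pixels, round what is visible of it).
- pinpoint(camera, label): "pixel" ([column, row] in pixels: a listed point, or the origin of a listed thing).
The state is a dict: "t": time; "joints": joint angles; "qd": joint speeds; "effort": joint torques, N m; "ee_pos": TCP position; "ee_rot": TCP orientation; "ft_force": force on the tool from outside, world axes, zero at the start; "wrist_torque": the same for the moment, N m; "finger_gap": finger opening in mm; "grasp_force": force on a finger pad.
Only numpy, scipy, OpenCV 4.12 (cv2) and the standard library are available. Lean on these libraries where they do the work, as an engineer would, in place of code of your own. Each camera call takes 0.05 s, during which the arm holds its last target. There are 200 camera calls.

### The job

Take the round battery pack out of the open aluminium case, set it into the round socket on the grey charger, push it gently down against the spring and twist it about a quarter turn clockwise (seen from above) until it clicks locked. Be gentle, never forcing it (at most about 25 N of push and 1 N m of twist); then let go of it, and leave the ratchet, the brush and the clip where they lie.

Things in the scene. Friction and masses are not known exactly. Their poses are not given: they have to be found in the camera images.
- pack: Loose round black battery pack, 84 mm tall, 0.10-0.21 kg, standing upright. Origin: centre of its underside, z up. From below: barrel 38 mm in diameter, z 0-31 mm, its foot tapering to 28 mm over the lowest 8 mm, with two side lugs; body 52 mm in diameter, z 31-50 mm; wing grip on top. Stands in the case at any yaw in a 53 mm hole: lift straight up. A half turn about z makes no difference.
- pack_wing (a point): Middle of the pack's flat upright grey wing grip, 67 mm above the pack's origin, axes as the pack's. The wing is 42 mm long along x (in line with the lugs), 14 mm thick along y, from z = 50 to 84 mm of the pack. Grip it across y.
- pack_lug (a point): Centre of the pack's +x lug, axes as the pack's. Two steel lugs stick out of the barrel along +x and -x, each 6 mm wide along y, from z = 14 to 19 mm of the pack, reaching 24.5 mm from the axis.
- charger: Grey charger, fixed, 160 mm (x) by 130 mm (y), housing 42 mm high; origin: centre of its underside, z up. From its middle a round aluminium collar (60 mm outside, 41 mm bore, top 50 mm above the bench) rises: the bayonet socket. It does not turn. It is clamped at an unknown angle: the line through its two slots lies within 0.45 rad either way of the charger's x axis; look or feel for it.
- socket_mouth (a point): Socket axis at the collar's top, 50 mm above the bench; axes as the charger's. Two opposite slots, 10 mm wide, let the lugs in. Off the slots, the foot enters the bore and the lugs rest on the collar (rigid) with the pack's origin 36 mm above the bench; turned over the slots the pack drops 3 mm onto the spring, further if pushed.
- socket_channel (a point): Point on the socket axis 42 mm above the bench, the underside of the collar's 8 mm thick top. With the pack's origin pressed below 23 mm above the bench (hard bottom at 20 mm) the lugs pass under it and can run clockwise seen from above, 80 degrees from the slots to the lock notches and some 3 degrees more to a hard stop. Counter-clockwise is blocked.
- socket_spring (a point): Point on the socket axis 33 mm above the bench: top of the relaxed spring contact, which pushes the pack's underside up with 4 N there and 0.45 N more per mm (about 9 N at full depth). At the channel's end it lifts the lugs 4 mm into the notches when let go, a click: locked, pack's origin 27 mm above the bench. Let go unlocked, the pack stays at 23 mm or is pushed up to 33 mm.
- case: Small aluminium case, fixed, 130 mm (x) by 180 mm (y), 50 mm high, walls and floor 4 mm; the lid, 130 mm long, hinged at its +x side, stands open leaning outwards. Origin: centre of its underside. The pack stands on the case's floor in a round hole at x = -20, y = 35 mm of a grey insert whose top is 29 mm above the bench.
- ratchet: Chrome ratchet, 195 mm long, 34 mm wide and high, loose on the bench. Leave alone. Origin near its middle on the bench.
- brush: Battery brush with a green handle, 135 mm long, 28 mm thick, loose on the bench. Leave alone. Origin on the bench, 75 mm from the handle's end.
- clip: Blue plastic spring clip, 95 mm long, 20 mm wide, 30 mm high, loose on the bench. Leave alone. Origin near its middle on the bench.
Mind the look-alikes: they are no part of the job. Of the things like the pack, leave any that is blue, orange or purple; of the rest the larger one is meant.

How it is judged (in metres and radians):
On the way:
1. the pack, in the socket, has been pressed down far enough for its lugs to pass under the collar's top (horizontal distance between pack and socket_mouth below 0.005 m and height (world z) of pack below 0.0238 m and angle between pack's own z axis and vertical below 0.15 rad), for 0.1 s.
At the end, for the whole second after the job is handed in: The pack is locked: upright (within 0.12 rad) and at rest in the charger's socket, within 4 mm of its axis, its lugs risen into the lock notches, so that its origin is 25.2 to 28.8 mm above the bench; the gripper has let go (horizontal distance between pack and socket_mouth below 0.004 m and height (world z) of pack between 0.0252 and 0.0288 m and angle between pack's own z axis and vertical below 0.12 rad and linear speed of pack below 0.01 m/s); the robot touches nothing.
It fails at once if the pack is forced: its contact forces on the charger pass 70 N in sum (contact force between pack and charger above 70 N).
It fails at once if the ratchet is moved more than 3 cm (distance of ratchet from where it was at the start of the episode above 0.03 m).
It fails at once if the brush is moved more than 3 cm (distance of brush from where it was at the start of the episode above 0.03 m).
It fails at once if the clip is moved more than 3 cm (distance of clip from where it was at the start of the episode above 0.03 m).
It also fails if it takes over 72 s, if anything falls off the work surface, if the arm or the gripper's body presses on something with over 40 N, if the wrist force passes 120 N, or if a joint passes its speed limit or range.

## Working session

There is one attempt and no reset: what is moved stays moved. The work goes in short steps, Python scripts to look and compute and a shell command to move; the robot and the scene stay as the last step left them, time stands still between calls to the robot, and variables do not carry over. Pictures are saved under pics/ and viewed, at most 10 in all, crops included, and the job is handed in when it is done.

```bash
mkdir -p pics
cat > h.py <<'E'
import numpy as np, cv2
from bench import status, capture, workorder, find_in, silhouettes, pinpoint
def ray(c,px,fish=False):
    K,R,t=np.array(c["K"]),np.array(c["R"]),np.array(c["t"])
    x=(px[0]-K[0,2])/K[0,0]; y=(px[1]-K[1,2])/K[1,1]
    if fish:
        r=np.hypot(x,y); s=np.sin(r)/r if r>1e-9 else 1; d=np.array([x*s,y*s,np.cos(r)])
    else: d=np.array([x,y,1.])
    return -R.T@t, R.T@d
def atz(c,px,z,fish=False):
    o,d=ray(c,px,fish); return o+d*(z-o[2])/d[2]
def proj(c,X,fish=False):
    K,R,t=np.array(c["K"]),np.array(c["R"]),np.array(c["t"])
    p=R@np.array(X,float)+t
    if fish:
        q=np.hypot(p[0],p[1]); th=np.arctan2(q,p[2]); u=p[:2]/max(q,1e-9)*th
    else: u=p[:2]/p[2]
    return np.array([K[0,0]*u[0]+K[0,2],K[1,1]*u[1]+K[1,2]])
E
python3 - <<'E'
from h import *
ims=[]
for n in ["scene","side","wrist"]:
    c=capture(n); cv2.imwrite(f"pics/{n}0.png",c["frame"][:,:,::-1])
    f=n=="wrist"
    for l,z in [("pack",4),("pack_wing",71),("charger",0),("socket_mouth",50),("case",0)]:
        for d in pinpoint(n,l)[:4]: print(n,l,round(d["conf"],2),np.round(d["pixel"]),np.round(atz(c,d["pixel"],z,f)))
E
```

```text
scene pack 0.81 [359. 235.] [429. 141.   4.]
scene pack 0.8 [333. 251.] [509. 138.   4.]
scene pack 0.77 [398. 256.] [410. 239.   4.]
scene pack 0.69 [368. 290.] [532. 262.   4.]
scene pack_wing 0.91 [374. 264.] [521. 256.  71.]
scene pack_wing 0.84 [361. 217.] [440. 145.  71.]
scene pack_wing 0.65 [399. 242.] [434. 247.  71.]
scene pack_wing 0.64 [166. 216.] [ 764. -131.   71.]
scene charger 0.73 [215. 181.] [ 565. -237.    0.]
scene charger 0.29 [357. 306.] [577. 274.   0.]
scene socket_mouth 0.63 [213. 164.] [ 564. -240.   50.]
scene case 0.74 [359. 303.] [568. 271.   0.]
side pack 0.86 [219. 210.] [503. 130.   4.]
side pack 0.76 [194. 178.] [519. 253.   4.]
side pack 0.76 [189. 224.] [430. 142.   4.]
side pack 0.7 [159. 204.] [410. 238.   4.]
side pack_wing 0.88 [183. 207.] [425. 138.  71.]
side pack_wing 0.87 [196. 153.] [540. 258.  71.]
side pack_wing 0.77 [152. 190.] [401. 225.  71.]
side pack_wing 0.76 [217. 192.] [504. 126.  71.]
side charger 0.97 [352. 308.] [ 553. -237.   -0.]
side charger 0.21 [360. 302.] [ 575. -239.    0.]
side socket_mouth 0.6 [361. 295.] [ 563. -241.   50.]
side case 0.8 [205. 166.] [565. 274.   0.]
wrist pack 0.88 [202.  72.] [512. 134.   4.]
wrist pack 0.87 [137.  73.] [427. 141.   4.]
wrist pack 0.85 [133.   6.] [417. 234.   4.]
wrist pack 0.62 [271.  72.] [593. 132.   4.]
wrist pack_wing 0.88 [111.  64.] [426. 143.  71.]
wrist pack_wing 0.87 [192.  64.] [517. 131.  71.]
wrist pack_wing 0.64 [278.  63.] [601. 129.  71.]
wrist charger 0.67 [247. 347.] [ 556. -244.    0.]
wrist socket_mouth 0.68 [248. 368.] [ 560. -241.   50.]
wrist case 0.54 [385. 175.] [734.  11.   0.]
```

View pics/scene0.png

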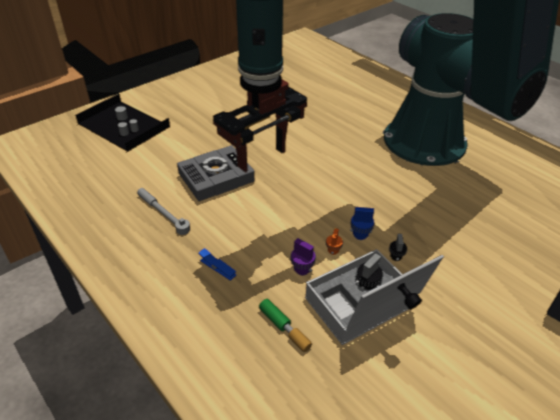

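View pics/wrist0.png

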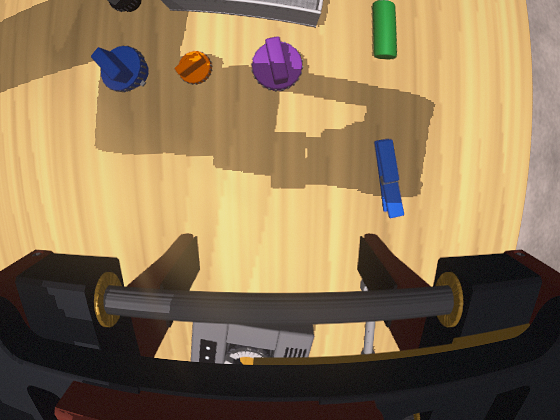

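The scene picture shows the large black pack in the case at about (372,268), a small black look-alike at (398,247), and blue, orange and purple ones outside. The charger is at (215,170). Next I'll get a closer look from above the case.

```bash
python3 -m inch '[{"translation":[-0.5,1,0.3],"roll":0,"jaw":1},{"translation":[-0.5,1,0.3],"roll":0,"jaw":1},{"translation":[-0.5,1,0],"roll":0,"jaw":1},{"translation":[-0.5,1,0],"roll":0,"jaw":1},{"translation":[-0.5,1,0],"roll":0,"jaw":1},{"translation":[-0.5,1,0],"roll":0,"jaw":1},{"translation":[-0.5,1,0],"roll":0,"jaw":1},{"translation":[-0.5,1,0],"roll":0,"jaw":1},{"translation":[0,0,0],"roll":0,"jaw":1},{"translation":[0,0,0],"roll":0,"jaw":1}]' 30
python3 - <<'E'
from h import *
c=capture("wrist"); cv2.imwrite("pics/w1.png",c["frame"][:,:,::-1])
print(-np.array(c["R"]).T@c["t"])
for l,z in [("pack",4),("pack_wing",71),("case",0)]:
    for d in pinpoint("wrist",l)[:5]: print(l,round(d["conf"],2),np.round(d["pixel"]),np.round(atz(c,d["pixel"],z,True),1))
print(status.get_obs())
E
```

```text
t: 2.15
ee_pos: [520.1, 159.9, 234.6]
ee_rot: [180.0, 0.0, 90.0]
ft_force: [0.2, -0.2, 0.0]
finger_gap: 88.1
grasp_force: 0.0
[521.0486858  227.65798064 397.45523933]
pack 0.97 [283. 105.] [527.4 253.6   4. ]
pack 0.94 [204. 196.] [427.4 141.5   4. ]
pack 0.74 [436. 130.] [725.9 230.2   4. ]
pack 0.72 [272. 203.] [513.9 132.4   4. ]
pack_wing 0.85 [180. 119.] [421.2 237.5  71. ]
pack_wing 0.77 [264. 212.] [507.  139.7  71. ]
pack_wing 0.76 [286.  94.] [528.5 260.4  71. ]
pack_wing 0.75 [353. 215.] [600.5 135.8  71. ]
pack_wing 0.62 [190. 208.] [427.4 143.3  71. ]
case 0.83 [316.  94.] [566.6 267.1   0. ]
{'t': 2.35, 'joints': array([ 9.76380469e+00,  1.53382439e+01,  9.25434379e+01, -1.09831071e-02,
        7.21203841e+01,  9.82032170e+00]), 'qd': array([-0.04603371,  0.05000713, -0.02764179,  0.0799244 , -0.12791314,
        0.01263013]), 'effort': array([ 1.79917468e-01, -4.53525317e+01, -2.68881404e+01,  7.70231173e-02,
        4.99688162e-03, -2.19689246e-03]), 'ee_pos': array([520.3429917 , 159.38243242, 234.57146333]), 'ee_rot': array([-1.79999747e+02,  1.06517902e-02,  8.99468552e+01]), 'ft_force': array([-0.10855678,  0.0934731 , -0.80041742]), 'wrist_torque': array([-0.00060259, -0.01112977, -0.02227382]), 'grasp_force': 0.0, 'finger_gap': 87.90386847456975}
```

View pics/w1.png

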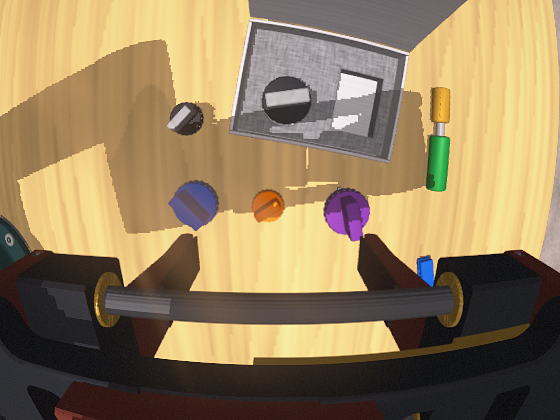

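Wrist picture: the target pack is at (288,97) with its wing about parallel to world x. The case corners are at (250,20), (408,52), (390,160) and (231,131), with the lid on the +y side. I'll check the wing yaw and the lid lean.

Run:
```python
from h import *
c=capture("wrist")
C=[atz(c,p,50,True) for p in [(250,20),(408,52),(390,160),(231,131)]]
print(np.round(C,0).tolist())
ctr=np.mean(C,0); yax=(C[1]-C[0]+C[2]-C[3]); yaw=np.degrees(np.arctan2(yax[1],yax[0]));print("ctr",ctr,"long-axis dir",yaw)
W=[atz(c,p,88,True) for p in [(266,94),(309,89),(310,103),(267,108)]]
print(np.round(W,1).tolist(), np.mean(W,0))
for d in silhouettes("wrist","pack_wing")[:5]:
    m=d["pixels"].astype(np.uint8)
    r=cv2.minAreaRect(np.argwhere(m)[:,::-1].astype(np.float32)); b=cv2.boxPoints(r)
    e=max(((b[1]-b[0]),(b[2]-b[1])),key=np.linalg.norm); ce=np.array(r[0])
    A=atz(c,ce-e/2,80,True);B=atz(c,ce+e/2,80,True)
    print(round(d["conf"],2),d["rect"],r,"yaw",np.degrees(np.arctan2(B[1]-A[1],B[0]-A[0]))%180, np.round((A+B)/2,1))
s=capture("scene")
g=cv2.cvtColor(c["frame"],cv2.COLOR_RGB2BGR)[60:140,240:340]; cv2.imwrite("pics/wing1.png",cv2.resize(g,None,fx=5,fy=5,interpolation=2))
# lid corners in scene per lean
h0,h1=C[0],C[1]; u=(h1-h0)/np.linalg.norm(h1-h0); o=np.array([-u[1],u[0],0])
for th in (5,10,15,20,30,40): print(th,[np.round(proj(s,h+130*(np.sin(np.radians(th))*o+np.cos(np.radians(th))*np.array([0,0,1])))).tolist() for h in (h0,h1)])
```

```text
[[492.0, 345.0, 50.0], [666.0, 317.0, 50.0], [646.0, 193.0, 50.0], [471.0, 222.0, 50.0]]
ctr [568.88792685 269.33291101  50.        ] long-axis dir -9.394163002060665
[[510.2, 257.8, 88.0], [550.6, 262.8, 88.0], [551.6, 249.4, 88.0], [511.1, 244.4, 88.0]] [530.87979055 253.58442895  88.        ]
0.91 [250.3, 190.9, 286.0, 224.5] ((268.2115478515625, 205.0576934814453), (32.359161376953125, 32.163047790527344), 78.69007110595703) yaw 100.54241865497676 [511.6 148.2  80. ]
0.89 [259.7, 74.5, 309.3, 126.2] ((285.5, 99.5), (49.0, 49.0), 90.0) yaw 0.2491113227874669 [528.7 253.3  80. ]
0.77 [165.2, 176.8, 219.6, 231.8] ((195.1154022216797, 202.57691955566406), (46.872169494628906, 46.872169494628906), 33.6900634765625) yaw 53.43437988756412 [435.9 150.7  80. ]
0.59 [326.2, 187.7, 367.4, 242.0] ((347.01885986328125, 211.06602478027344), (49.43844985961914, 46.718849182128906), 29.05460548400879) yaw 151.45021680122352 [592.8 141.8  80. ]
0.58 [165.4, 103.2, 202.9, 137.7] ((185.80003356933594, 117.90000915527344), (32.64659118652344, 33.98823165893555), 26.56505012512207) yaw 60.993875991169894 [430.  237.5  80. ]
5 [[435.0, 249.0], [356.0, 289.0]]
10 [[440.0, 253.0], [361.0, 295.0]]
15 [[444.0, 258.0], [365.0, 300.0]]
20 [[448.0, 263.0], [369.0, 306.0]]
30 [[455.0, 275.0], [376.0, 319.0]]
40 [[462.0, 287.0], [382.0, 332.0]]
```

View pics/wing1.png

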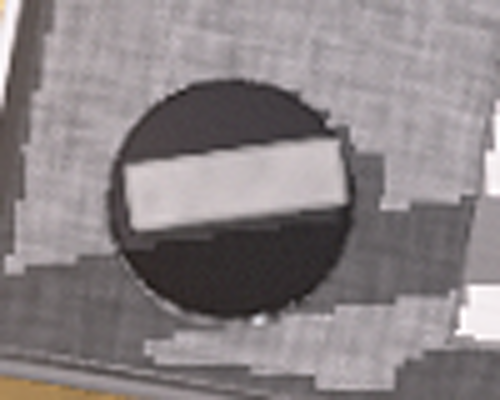

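Lid lean is about 15–20°, which leaves enough clearance. The pack centre is about (531,255) by both the wing and the case geometry, and the wing yaw is about 7°. I'll rotate +97° and go above it.

```bash
python3 -m inch '[{"translation":[0.055,0.475,0],"roll":0.97,"jaw":1},{"translation":[0.055,0.475,0],"roll":0.97,"jaw":1},{"translation":[0.055,0.475,0],"roll":0.97,"jaw":1},{"translation":[0.055,0.475,0],"roll":0.97,"jaw":1},{"translation":[0.055,0.475,0],"roll":0.97,"jaw":1},{"translation":[0.055,0.475,0],"roll":0.97,"jaw":0.8},{"translation":[0.055,0.475,0],"roll":0.97,"jaw":0.6},{"translation":[0.055,0.475,0],"roll":0.97,"jaw":0.6},{"translation":[0.055,0.475,0],"roll":0.97,"jaw":0.6},{"translation":[0.055,0.475,0],"roll":0.97,"jaw":0.6}]' 30
python3 -m inch '[{"translation":[0,0,-0.9],"roll":0,"jaw":0.6},{"translation":[0,0,-0.9],"roll":0,"jaw":0.6},{"translation":[0,0,-0.9],"roll":0,"jaw":0.6},{"translation":[0,0,-0.9],"roll":0,"jaw":0.6},{"translation":[0,0,-0.9],"roll":0,"jaw":0.6},{"translation":[0,0,0],"roll":0,"jaw":0.6}]'
python3 - <<'E'
from h import *
c=capture("wrist"); cv2.imwrite("pics/w2.png",c["frame"][:,:,::-1])
for d in pinpoint("wrist","pack_wing")[:4]: print(round(d["conf"],2),np.round(d["pixel"]),np.round(atz(c,d["pixel"],71,True),1))
print(proj(c,[531,255,71],True))
E
```

```text
t: 3.75
ee_pos: [531.2, 255.1, 234.6]
ee_rot: [-180.0, -0.0, -172.7]
ft_force: [-0.8, -0.4, -0.4]
finger_gap: 52.4
grasp_force: 0.0
t: 4.5
ee_pos: [530.0, 254.4, 143.3]
ee_rot: [-180.0, -0.2, -173.0]
ft_force: [-0.1, 0.5, 0.1]
finger_gap: 52.7
grasp_force: 0.0
0.95 [277.  66.] [420.6 240.6  71. ]
0.93 [143. 168.] [505.6 146.6  71. ]
0.81 [147.  65.] [426.  142.1  71. ]
0.75 [279. 213.] [527.9 255.4  71. ]
[278.18167328 216.5106051 ]
```

View pics/w2.png

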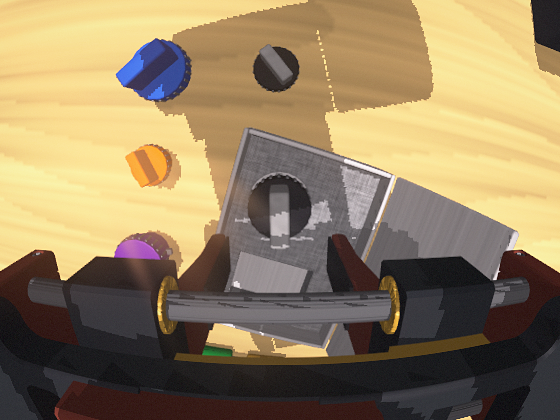

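The wing at (279,213) is aligned and centred between the fingers. Now descend and grip.

```bash
python3 -m inch '[{"translation":[0,0,-0.9],"roll":0,"jaw":0.6},{"translation":[0,0,-0.9],"roll":0,"jaw":0.6},{"translation":[0,0,-0.9],"roll":0,"jaw":0.6},{"translation":[0,0,-0.9],"roll":0,"jaw":0.6},{"translation":[0,0,-0.65],"roll":0,"jaw":0.6},{"translation":[0,0,0],"roll":0,"jaw":0.6},{"translation":[0,0,0],"roll":0,"jaw":0},{"translation":[0,0,0],"roll":0,"jaw":0},{"translation":[0,0,0],"roll":0,"jaw":0},{"translation":[0,0,0],"roll":0,"jaw":0}]' 40; python3 -m inch '[{"translation":[0,0,0],"roll":0,"jaw":0},{"translation":[0,0,0],"roll":0,"jaw":0},{"translation":[0,0,0],"roll":0,"jaw":0},{"translation":[0,0,0.4],"roll":0,"jaw":0},{"translation":[0,0,0.4],"roll":0,"jaw":0},{"translation":[0,0,0],"roll":0,"jaw":0}]'
```

```text
t: 5.85
ee_pos: [531.1, 255.0, 59.9]
ee_rot: [-180.0, 0.0, -173.0]
ft_force: [1.0, 0.3, 0.3]
finger_gap: 16.3
grasp_force: 0.0
t: 6.6
ee_pos: [531.6, 255.2, 76.5]
ee_rot: [180.0, 0.1, -173.0]
ft_force: [0.1, -0.7, -1.2]
finger_gap: 13.7
grasp_force: 40.0
```

```bash
python3 -m inch '[{"translation":[0,0,0.8],"roll":0,"jaw":0},{"translation":[0,0,0.9],"roll":0,"jaw":0},{"translation":[0,0,1],"roll":0,"jaw":0},{"translation":[0,0,1],"roll":0,"jaw":0},{"translation":[0,0,1],"roll":0,"jaw":0},{"translation":[0,-0.5,1],"roll":0,"jaw":0},{"translation":[0.2,-1,1],"roll":0,"jaw":0},{"translation":[0.2,-1,0],"roll":0,"jaw":0},{"translation":[0.2,-1,0],"roll":0,"jaw":0},{"translation":[0.2,-1,0],"roll":0,"jaw":0}]'
python3 -m inch '[{"translation":[0.2,-1,0],"roll":0,"jaw":0},{"translation":[0.2,-1,0],"roll":0,"jaw":0},{"translation":[0.2,-1,0],"roll":0,"jaw":0},{"translation":[0.2,-1,0],"roll":0,"jaw":0},{"translation":[0.2,-1,0],"roll":0,"jaw":0},{"translation":[0.2,-1,0],"roll":0,"jaw":0},{"translation":[0.2,-1,0],"roll":0,"jaw":0},{"translation":[0.2,-1,0],"roll":0,"jaw":0},{"translation":[0.4,-1,0],"roll":0,"jaw":0},{"translation":[0.4,-1,0],"roll":0,"jaw":0}]'
python3 -m inch '[{"translation":[0.4,-1,0],"roll":0,"jaw":0},{"translation":[0.4,-1,0],"roll":0,"jaw":0},{"translation":[0.5,-1,0],"roll":0,"jaw":0},{"translation":[0.5,-1,0],"roll":0,"jaw":0},{"translation":[0.4,-1,0],"roll":0,"jaw":0},{"translation":[0.2,-1,0],"roll":0,"jaw":0},{"translation":[0,-1,0],"roll":0,"jaw":0},{"translation":[0,-1,0],"roll":0,"jaw":0},{"translation":[0,-1,0],"roll":0,"jaw":0},{"translation":[0,-0.8,0],"roll":0,"jaw":0}]'
python3 -m inch '[{"translation":[0,0,0],"roll":0,"jaw":0},{"translation":[0,0,0],"roll":0,"jaw":0}]'
python3 - <<'E'
from h import *
c=capture("wrist"); cv2.imwrite("pics/w3.png",cv2.resize(c["frame"][:,:,::-1],(800,600),interpolation=cv2.INTER_CUBIC))
for l,z in [("charger",0),("socket_mouth",50),("pack_wing",200)]:
    for d in pinpoint("wrist",l)[:2]: print(l,round(d["conf"],2),np.round(d["pixel"]),np.round(atz(c,d["pixel"],z,True),1))
E
```

```text
t: 7.85
ee_pos: [546.5, 163.5, 208.7]
ee_rot: [-180.0, -0.1, -173.0]
ft_force: [-0.5, 0.5, -1.1]
finger_gap: 13.9
grasp_force: 40.0
t: 9.1
ee_pos: [595.6, -36.4, 209.6]
ee_rot: [-180.0, 0.0, -173.0]
ft_force: [0.3, 0.2, -0.4]
finger_gap: 13.8
grasp_force: 40.0
t: 10.35
ee_pos: [642.8, -232.4, 209.7]
ee_rot: [-180.0, 0.0, -173.0]
ft_force: [0.4, -0.0, -1.1]
finger_gap: 13.9
grasp_force: 40.0
t: 10.6
ee_pos: [642.8, -230.5, 209.5]
ee_rot: [180.0, -0.0, -173.0]
ft_force: [0.5, 0.5, -0.4]
finger_gap: 14.1
grasp_force: 40.0
charger 0.6 [277. 111.] [ 560.7 -240.9    0. ]
socket_mouth 0.9 [281. 109.] [ 560.5 -237.1   50. ]
pack_wing 0.8 [278. 256.] [ 649.3 -229.2  200. ]
```

View pics/w3.png

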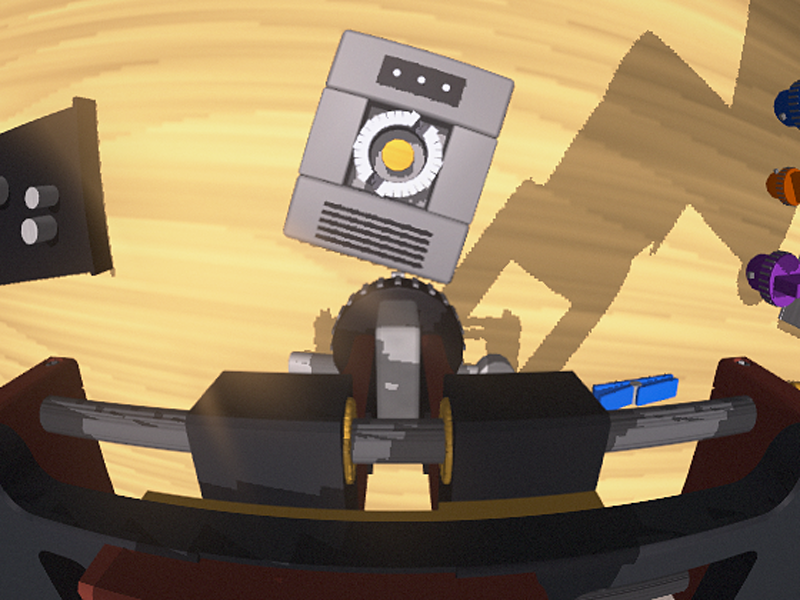

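The charger's collar is at about (398,154) in the enlarged picture, with dark slots near (424,122) and (372,184). I'll rectify the plane z=50 to measure it.

Run:
```python
from h import *
c=capture("wrist"); f=c["frame"]
cx,cy=560,-239; s=0.2
n=400
gx=cx+(np.arange(n)-n/2)*s; gy=cy-(np.arange(n)-n/2)*s
M=np.array([[proj(c,[x,y,50],True) for x in gx] for y in gy],np.float32)
r=cv2.remap(f,M[...,0],M[...,1],cv2.INTER_CUBIC)
g=cv2.cvtColor(r,cv2.COLOR_RGB2GRAY)
# circle fit: outer edge of bright ring
m=(g>175).astype(np.uint8); m=cv2.morphologyEx(m,cv2.MORPH_OPEN,np.ones((5,5)))
cn=cv2.findContours(m,cv2.RETR_EXTERNAL,cv2.CHAIN_APPROX_NONE)[0]; P=np.vstack([k for k in cn if len(k)>60])
h=cv2.convexHull(P); (a,b),rad=cv2.minEnclosingCircle(h); e=cv2.fitEllipse(h)
print("circ",cx+(a-200)*s,cy-(b-200)*s,rad*s,"ell",cx+(e[0][0]-200)*s,cy-(e[0][1]-200)*s,np.array(e[1])*s/2)
X,Y=e[0]
for rr in (23,25.5,28):
    th=np.arange(0,360,4); v=[int(g[int(round(Y-rr/s*np.sin(np.radians(t)))),int(round(X+rr/s*np.cos(np.radians(t))))]) for t in th]
    print(rr,[(int(t),k) for t,k in zip(th,v) if k<150])
cv2.imwrite("pics/rect.png",cv2.resize(r[:,:,::-1],(600,600)))
print(status.get_obs()["ee_pos"])
```

```text
circ 547.5 -242.25087890625 44.91158447265625 ell 552.5420227050781 -245.59676513671874 [36.16039734 47.76188049]
23 [(12, 141), (16, 131), (20, 103), (24, 101), (28, 99), (32, 101), (36, 101), (40, 101), (44, 95), (48, 132), (80, 125), (84, 90), (88, 53), (92, 52), (96, 59), (100, 95), (116, 113), (120, 116), (124, 107), (128, 93), (132, 71), (136, 66), (184, 141), (188, 120), (192, 87), (196, 100), (200, 97), (204, 109), (208, 98), (212, 109), (220, 120), (224, 90), (236, 128), (240, 88), (244, 98), (248, 101), (252, 130), (336, 69), (340, 68)]
25.5 [(0, 149), (72, 78), (76, 42), (80, 109), (120, 112), (124, 126), (128, 91), (132, 131), (136, 103), (140, 127), (156, 102), (160, 130), (164, 63), (168, 68), (172, 58), (176, 57), (180, 69), (184, 64), (188, 61), (192, 65), (196, 64), (200, 67), (204, 92), (208, 105), (212, 105), (216, 105), (220, 107), (224, 88), (228, 64), (232, 63), (236, 63), (240, 77), (244, 121), (272, 147), (284, 135), (336, 72), (340, 89), (344, 112), (348, 111), (352, 103), (356, 134)]
28 [(44, 142), (48, 125), (52, 137), (124, 104), (128, 99), (132, 62), (136, 63), (140, 58), (152, 140), (156, 111), (160, 126), (164, 133), (168, 135), (172, 137), (176, 135), (180, 125), (184, 117), (188, 108), (192, 85), (196, 67), (200, 63), (204, 63), (208, 66), (212, 99), (216, 101), (220, 63), (224, 63), (228, 70), (232, 128), (288, 123), (292, 53), (296, 68), (300, 146), (336, 64), (340, 103), (344, 107), (348, 114), (352, 111)]
[ 643.02334768 -230.33327379  209.67928642]
```

View pics/rect.png

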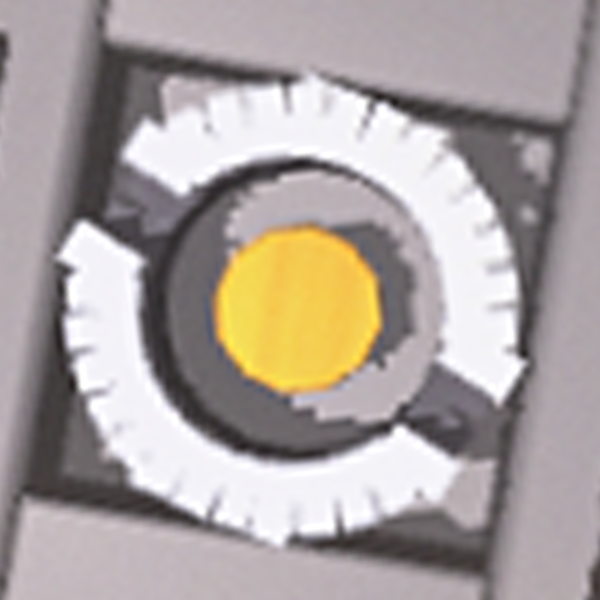

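Rectified picture: ring centre at (292,307), i.e. world (559,-240), radius 30 mm as it should be. The slots are at (133,210) and (452,412), so the slot line lies at -32.4° (about -23° off the charger's x, within its range). The tool needs to turn -39.4°.

```bash
python3 -m inch '[{"translation":[-0.84,-0.096,0],"roll":-0.79,"jaw":0},{"translation":[-0.84,-0.096,0],"roll":-0.79,"jaw":0},{"translation":[-0.84,-0.096,0],"roll":-0.79,"jaw":0},{"translation":[-0.84,-0.096,0],"roll":-0.79,"jaw":0},{"translation":[-0.84,-0.096,0],"roll":-0.78,"jaw":0},{"translation":[0,0,-0.8],"roll":0,"jaw":0},{"translation":[0,0,-0.8],"roll":0,"jaw":0},{"translation":[0,0,-0.8],"roll":0,"jaw":0},{"translation":[0,0,-0.8],"roll":0,"jaw":0},{"translation":[0,0,-0.8],"roll":0,"jaw":0}]'
python3 -m inch '[{"translation":[0,0,-0.5],"roll":0,"jaw":0},{"translation":[0,0,0],"roll":0,"jaw":0},{"translation":[0,0,0],"roll":0,"jaw":0}]'
python3 - <<'E'
from h import *
a=capture("scene"); b=capture("side"); 
A=cv2.resize(a["frame"][100:220,150:290],None,fx=2.8,fy=2.8,interpolation=2); B=cv2.resize(b["frame"][220:340,290:430],None,fx=2.8,fy=2.8,interpolation=2)
o=status.get_obs(); print(o["ee_pos"],o["ee_rot"],o["ft_force"])
for n,c in (("scene",a),("side",b)):
    print(n,"pred mouth",proj(c,[559,-240,50]),"pred pack",proj(c,[559,-240,o["ee_pos"][2]-56]))
    for l in ("socket_mouth","pack"):
        print(l,[(round(d["conf"],2),np.round(d["pixel"]).tolist()) for d in pinpoint(n,l)[:5] ])
cv2.imwrite("pics/ab.png",np.hstack([A,B])[:,:,::-1])
E
```

```text
t: 12.1
ee_pos: [559.0, -240.5, 128.1]
ee_rot: [-180.0, -0.0, 147.6]
ft_force: [0.2, 0.2, -1.4]
finger_gap: 13.9
grasp_force: 40.0
t: 12.48
ee_pos: [559.4, -240.8, 120.1]
ee_rot: [-180.0, 0.1, 147.6]
ft_force: [0.4, 0.7, -0.4]
finger_gap: 13.9
grasp_force: 40.0
[ 559.49130917 -240.92016687  120.36947933] [-1.79998702e+02  8.25268517e-02  1.47598361e+02] [-0.26034683  0.77596523 -0.68102971]
scene pred mouth [214.76198804 163.73063537] pred pack [214.34561131 159.17081305]
socket_mouth [(0.57, [214.0, 162.0])]
pack [(0.82, [215.0, 158.0]), (0.71, [358.0, 234.0]), (0.66, [332.0, 251.0]), (0.65, [301.0, 271.0]), (0.58, [394.0, 258.0])]
side pred mouth [358.83260026 295.31867228] pred pack [359.98958772 291.62388342]
socket_mouth [(0.85, [360.0, 295.0])]
pack [(0.89, [190.0, 223.0]), (0.59, [158.0, 204.0]), (0.58, [358.0, 292.0]), (0.52, [221.0, 210.0])]
```

View pics/ab.png

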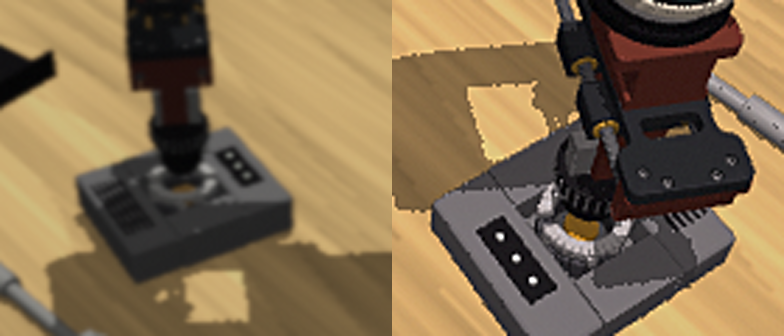

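The pack hangs directly over the collar in both views, agreeing to about a pixel. I'll descend slowly and watch the force.

```bash
python3 -m inch '[{"translation":[0,0.04,-0.25],"roll":0,"jaw":0},{"translation":[0,0,-0.25],"roll":0,"jaw":0},{"translation":[0,0,-0.25],"roll":0,"jaw":0},{"translation":[0,0,-0.2],"roll":0,"jaw":0},{"translation":[0,0,-0.1],"roll":0,"jaw":0},{"translation":[0,0,0],"roll":0,"jaw":0}]'
python3 -m inch '[{"translation":[0,0,-0.1],"roll":0,"jaw":0},{"translation":[0,0,-0.1],"roll":0,"jaw":0},{"translation":[0,0,0],"roll":0,"jaw":0}]'
```

```text
t: 13.52
ee_pos: [559.1, -240.0, 98.6]
ee_rot: [-180.0, 0.0, 147.6]
ft_force: [0.5, -0.9, -0.9]
finger_gap: 13.5
grasp_force: 40.0
t: 13.9
ee_pos: [559.4, -240.5, 94.7]
ee_rot: [-180.0, 0.1, 147.6]
ft_force: [0.4, -2.7, -1.1]
finger_gap: 13.8
grasp_force: 40.0
```

```bash
python3 -m inch '[{"translation":[0,-0.03,-0.1],"roll":0,"jaw":0},{"translation":[0,0,0],"roll":0,"jaw":0}]'
python3 -m inch '[{"translation":[0,0,-0.07],"roll":0,"jaw":0},{"translation":[0,0,-0.07],"roll":0,"jaw":0},{"translation":[0,0,0],"roll":0,"jaw":0}]'
```

```text
t: 14.15
ee_pos: [559.2, -240.6, 92.5]
ee_rot: [-180.0, 0.0, 147.6]
ft_force: [1.4, -3.3, -1.6]
finger_gap: 13.7
grasp_force: 40.0
t: 14.52
ee_pos: [559.2, -240.6, 89.8]
ee_rot: [-180.0, 0.0, 147.6]
ft_force: [1.7, -3.3, -1.6]
finger_gap: 13.9
grasp_force: 40.0
```

Past the collar-rest height with no vertical force, so the lugs are in the slots. Next I press onto the spring while trimming the side force.

```bash
python3 -m inch '[{"translation":[0.02,-0.03,-0.07],"roll":0,"jaw":0},{"translation":[0,0,-0.07],"roll":0,"jaw":0},{"translation":[0,0,0],"roll":0,"jaw":0}]'
python3 -m inch '[{"translation":[0.01,-0.03,-0.1],"roll":0,"jaw":0},{"translation":[0,0,-0.1],"roll":0,"jaw":0},{"translation":[0,0,0],"roll":0,"jaw":0}]'
```

```text
t: 14.9
ee_pos: [559.3, -240.7, 87.1]
ee_rot: [180.0, -0.0, 147.6]
ft_force: [0.5, -1.4, 3.9]
finger_gap: 14.1
grasp_force: 40.0
t: 15.28
ee_pos: [559.3, -240.9, 82.8]
ee_rot: [180.0, -0.1, 147.6]
ft_force: [-0.2, 1.1, 4.5]
finger_gap: 13.6
grasp_force: 40.0
```

```bash
python3 -m inch '[{"translation":[0,0,-0.1],"roll":0,"jaw":0},{"translation":[0,0,-0.1],"roll":0,"jaw":0},{"translation":[0,0,0],"roll":0,"jaw":0}]'
python3 -m inch '[{"translation":[0,0,-0.06],"roll":0,"jaw":0},{"translation":[0,0,0],"roll":0,"jaw":0}]'
```

```text
t: 15.65
ee_pos: [559.4, -240.9, 79.0]
ee_rot: [180.0, -0.1, 147.6]
ft_force: [0.7, 1.1, 6.7]
finger_gap: 13.9
grasp_force: 40.0
t: 15.9
ee_pos: [559.3, -240.9, 77.9]
ee_rot: [180.0, -0.1, 147.6]
ft_force: [-0.2, 2.0, 7.4]
finger_gap: 13.9
grasp_force: 40.0
```

```bash
python3 -m inch '[{"translation":[0,0.01,-0.06],"roll":0,"jaw":0},{"translation":[0,0,0],"roll":0,"jaw":0}]'
python3 -m inch '[{"translation":[0,0,0],"roll":-0.5,"jaw":0},{"translation":[0,0,0],"roll":-0.5,"jaw":0},{"translation":[0,0,0],"roll":0,"jaw":0}]'; python3 -c "
from bench import status;print(status.get_obs()['wrist_torque'])"
```

```text
t: 16.15
ee_pos: [559.3, -240.9, 76.8]
ee_rot: [180.0, -0.0, 147.6]
ft_force: [-0.3, 1.1, 7.6]
finger_gap: 13.6
grasp_force: 40.0
t: 16.52
ee_pos: [559.6, -241.3, 77.0]
ee_rot: [180.0, -0.0, 137.5]
ft_force: [-0.6, -0.3, 8.4]
finger_gap: 13.4
grasp_force: 40.0
[ 0.03863661  0.07680951 -0.02120382]
```

The twist is free, so the lugs are under the collar. Continue.

```bash
python3 -m inch '[{"translation":[0,0,0],"roll":-0.5,"jaw":0},{"translation":[0,0,0],"roll":-0.5,"jaw":0},{"translation":[0,0,0],"roll":-0.5,"jaw":0},{"translation":[0,0,0],"roll":-0.5,"jaw":0},{"translation":[0,0,0],"roll":-0.5,"jaw":0},{"translation":[0,0,0],"roll":-0.5,"jaw":0},{"translation":[0,0,0],"roll":0,"jaw":0}]'; python3 -c "
from bench import status;print(status.get_obs()['wrist_torque'])"
python3 -m inch '[{"translation":[0,0,0],"roll":-0.5,"jaw":0},{"translation":[0,0,0],"roll":-0.5,"jaw":0},{"translation":[0,0,0],"roll":-0.5,"jaw":0},{"translation":[0,0,0],"roll":-0.5,"jaw":0},{"translation":[0,0,0],"roll":-0.5,"jaw":0},{"translation":[0,0,0],"roll":-0.5,"jaw":0},{"translation":[0,0,0],"roll":0,"jaw":0}]'; python3 -c "
from bench import status;print(status.get_obs()['wrist_torque'])"
```

```text
t: 17.4
ee_pos: [559.2, -241.9, 76.9]
ee_rot: [-179.9, 0.0, 107.6]
ft_force: [-1.2, -2.6, 7.3]
finger_gap: 13.7
grasp_force: 40.0
[-0.31112027  0.39831497 -0.00363778]
t: 18.27
ee_pos: [558.1, -242.0, 76.7]
ee_rot: [-179.9, 0.1, 77.6]
ft_force: [-3.4, -2.5, 8.5]
finger_gap: 14.0
grasp_force: 40.0
[-0.66809274  0.83126339  0.01168974]
```

```bash
python3 -m inch '[{"translation":[-0.04,-0.025,0],"roll":-0.4,"jaw":0},{"translation":[0,0,0],"roll":-0.4,"jaw":0},{"translation":[0,0,0],"roll":0,"jaw":0}]'; python3 -c "
from bench import status;print(status.get_obs()['wrist_torque'])"
python3 -m inch '[{"translation":[0,0,0],"roll":-0.2,"jaw":0},{"translation":[0,0,0],"roll":0,"jaw":0}]'; python3 -c "
from bench import status;print(status.get_obs()['wrist_torque'])"
```

```text
t: 18.65
ee_pos: [558.0, -242.1, 76.8]
ee_rot: [-179.9, 0.0, 69.6]
ft_force: [-2.5, -2.5, 8.5]
finger_gap: 13.5
grasp_force: 40.0
[-0.32827951  0.56808484 -0.08257732]
t: 18.9
ee_pos: [557.9, -242.0, 76.8]
ee_rot: [-179.9, 0.0, 67.6]
ft_force: [-3.6, -0.6, 7.9]
finger_gap: 13.6
grasp_force: 40.0
[-0.24546165  0.53882371  0.01203529]
```

```bash
for i in 1 2; do python3 -m inch '[{"translation":[-0.01,0,0],"roll":-0.12,"jaw":0},{"translation":[0,0,0],"roll":0,"jaw":0}]' | grep -E "ee_|ft"; python3 -c "
from bench import status;print(status.get_obs()['wrist_torque'])"; done
```

```text
ee_pos: [557.8, -242.1, 76.8]
ee_rot: [-179.9, 0.0, 66.4]
ft_force: [-2.4, -1.2, 7.5]
[-0.26686261  0.55997498  0.01196418]
ee_pos: [557.6, -242.0, 76.8]
ee_rot: [-179.9, 0.0, 65.2]
ft_force: [-2.0, -0.3, 8.8]
[-0.19882371  0.495926    0.09149147]
```

```bash
python3 -m inch '[{"translation":[-0.01,0,0],"roll":-0.1,"jaw":0},{"translation":[0,0,0],"roll":0,"jaw":0}]' | grep -E "ee_|ft"; python3 -c "
from bench import status;print(status.get_obs()['wrist_torque'])"
python3 -m inch '[{"translation":[-0.01,0,0],"roll":-0.1,"jaw":0},{"translation":[0,0,0],"roll":0,"jaw":0}]' | grep -E "ee_|ft"; python3 -c "
from bench import status;print(status.get_obs()['wrist_torque'])"
```

```text
ee_pos: [557.4, -241.8, 76.8]
ee_rot: [-179.9, 0.0, 64.2]
ft_force: [-2.1, -0.3, 7.7]
[-0.13841452  0.47957631  0.03809948]
ee_pos: [557.2, -241.8, 76.8]
ee_rot: [-179.9, 0.0, 63.3]
ft_force: [-2.0, -0.4, 7.6]
[-0.06476131  0.4578493   0.45190891]
```

Torque has risen to 0.45 N m, so that is the hard stop at about 63.5°. Back off 2.5° to the notch and ease up.

```bash
python3 -m inch '[{"translation":[0.02,0,0],"roll":0.25,"jaw":0},{"translation":[0,0,0],"roll":0,"jaw":0},{"translation":[0,0,0.08],"roll":0,"jaw":0},{"translation":[0,0,0.08],"roll":0,"jaw":0},{"translation":[0,0,0],"roll":0,"jaw":0}]'
python3 -m inch '[{"translation":[0,0,0.07],"roll":0,"jaw":0},{"translation":[0,0,0],"roll":0,"jaw":0}]'
```

```text
t: 20.52
ee_pos: [557.6, -242.0, 79.9]
ee_rot: [-179.9, 0.0, 65.7]
ft_force: [-1.8, -1.6, 6.9]
finger_gap: 14.0
grasp_force: 40.0
t: 20.78
ee_pos: [557.6, -241.9, 81.2]
ee_rot: [-179.9, 0.0, 65.7]
ft_force: [-2.0, -2.1, 6.3]
finger_gap: 13.6
grasp_force: 40.0
```

The spring force is still falling smoothly past the 23 mm level, so the lugs are rising into the notches. Release.

```bash
python3 -m inch '[{"translation":[0,0,0.06],"roll":0,"jaw":0},{"translation":[0,0,0],"roll":0,"jaw":0},{"translation":[0,0,0],"roll":0,"jaw":0.5},{"translation":[0,0,0],"roll":0,"jaw":0.6},{"translation":[0,0,0],"roll":0,"jaw":0.6},{"translation":[0,0,0],"roll":0,"jaw":0.6}]'
python3 -m inch '[{"translation":[0,0,0.5],"roll":0,"jaw":0.6},{"translation":[0,0,1],"roll":0,"jaw":0.6},{"translation":[0,0,1],"roll":0,"jaw":0.6},{"translation":[0,0,1],"roll":0,"jaw":0.6},{"translation":[0,0,1],"roll":0,"jaw":0.6},{"translation":[0,0,1],"roll":0,"jaw":0.6},{"translation":[0.5,0.5,0.5],"roll":0,"jaw":0.6},{"translation":[0,0,0],"roll":0,"jaw":0.6},{"translation":[0,0,0],"roll":0,"jaw":0.6}]'
python3 - <<'E'
from h import *
ims=[]
for n in ("scene","side","wrist"):
    c=capture(n); f=n=="wrist"
    for l in ("pack","pack_wing"):
        print(n,l,[np.round(d["pixel"],1).tolist() for d in pinpoint(n,l) if np.linalg.norm(atz(c,d["pixel"],60,f)[:2]-[559,-240])<70])
    print("locked 27:",[np.round(proj(c,[559,-240,z],f),1).tolist() for z in (27,94)],"unlocked 33/23:",[np.round(proj(c,[559,-240,z],f),1).tolist() for z in (100,90)])
    ims.append(c)
A=cv2.resize(ims[1]["frame"][220:340,290:430],(800,600)[:2],interpolation=2)
p=proj(ims[2],[559,-240,60],True).astype(int); print(p)
cv2.imwrite("pics/end.png",np.hstack([A[:, :400*2:2][:, :400],cv2.resize(ims[2]["frame"],(400,600))])[:,:,::-1])
E
```

```text
t: 21.52
ee_pos: [558.3, -241.7, 82.2]
ee_rot: [-180.0, -0.0, 65.7]
ft_force: [-0.3, -0.4, 1.1]
finger_gap: 50.0
grasp_force: 0.0
t: 22.65
ee_pos: [568.1, -231.4, 201.7]
ee_rot: [-179.9, 0.0, 65.7]
ft_force: [0.4, 0.2, -1.4]
finger_gap: 52.6
grasp_force: 0.0
scene pack [[217.5, 171.1]]
scene pack_wing [[216.2, 147.4], [214.7, 165.9]]
locked 27: [[215.4, 170.9], [213.5, 149.5]] unlocked 33/23: [[213.3, 147.6], [213.6, 150.9]]
side pack [[356.6, 301.6]]
side pack_wing [[362.6, 280.3]]
locked 27: [[357.0, 301.0], [362.5, 283.7]] unlocked 33/23: [[363.0, 282.0], [362.1, 284.8]]
wrist pack [[270.2, 200.4]]
wrist pack_wing [[270.2, 216.8]]
locked 27: [[272.9, 201.0], [271.7, 218.7]] unlocked 33/23: [[271.5, 220.6], [271.8, 217.4]]
[272 208]
```

View pics/end.png

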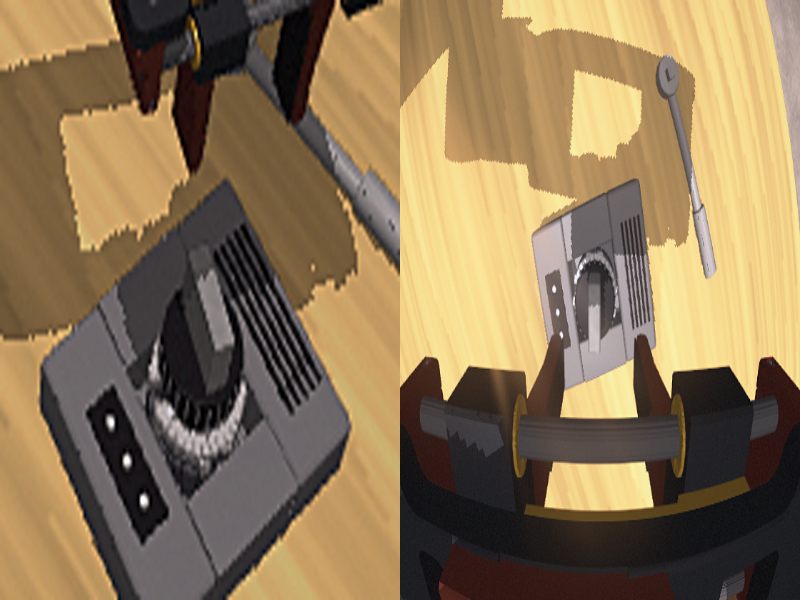

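The picture shows the pack upright and centred in the collar, its wing still at the lock angle, and the gripper clear. The force trace also fits the lugs having risen into the notches, so I'm handing in.

```bash
python3 -c "
from bench import workorder;print(workorder.hand_in())"
```

```text
the job is handed in; nothing more can be done
None
```

The job is handed in: the pack was pressed down gently, twisted clockwise to the stop, eased back to the lock notches and released, and the forces and final pictures show it locked upright in the charger; hand-in returned no verdict.

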